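# Lay out the preparation deck for a dilution

## Task

Lay out the white preparation deck, in this order: stand the tall bottle centred in the outlined field between the magnetic stirrer and the cooling block; stand the flask on the middle of the stirrer's round plate; put the tip box in the middle of the field directly in front of the stirrer (the robot's side of it), square with the deck and with its long sides running front to back; and lay the dish on the middle of the tip box's lid. Set each thing down upright without dropping it or tipping it over, and let go of it before you fetch the next. Leave the short bottle and the beaker where they stand.

Things in the scene. Friction and masses are not known exactly. Their poses are not given: they have to be found in the camera images.
- deck: fixed white plate 210 (x) x 290 (y) x 6 mm with six outlined fields 94 x 86 mm, three in a back row, three in a front row (robot side). Origin: centre of underside; x from front to back (away from the robot), y to the left, yaw under 7 deg. Field centres x = +-52.5 mm, y = -95, 0, 95 mm. Stirrer and cooling block stand in the outer back fields, either way round; other fields are empty
- stirrer: magnetic stirrer fixed on the deck: grey body 86 x 86 mm with a white round plate 78 mm in diameter on top, black knob on its front; 45 mm high, so the plate's top is 51 mm above the bench. Origin at the centre of its underside (on the deck's top); axes parallel to the deck's. The centre of the field in front of it is 105 mm from its origin along its -x
- cold_block: aluminium cooling block fixed on the deck, 86 x 86 mm, holding nine small tubes with blue caps in a 3 x 3 pattern; 52 mm high over the caps. Origin at the centre of its underside; axes parallel to the deck's
- tall_bottle: the bigger of two loose white bottles with blue caps: 54 mm in diameter, 110 mm tall; straight body up to 77 mm, then a shoulder, cap 39 mm in diameter from 88 to 110 mm. About 0.2 kg. Upright on the bench. Origin at the centre of its underside, z up; any yaw
- flask: loose conical glass flask with a black rubber stopper: foot 64 mm in diameter, cone narrowing to a straight neck 28 mm in diameter from 68 mm up; the stopper, also 28 mm in diameter, runs from 88 to 110 mm, the top. About 0.12 kg. Stopper fixed in the flask: lift it by the neck or stopper. Upright on the bench. Origin at the centre of its underside, z up; any yaw
- tip_box: loose closed box for pipette tips: dark blue base with white lid fixed on it, 76 mm (its x) x 58 mm (its y) x 50 mm high, flat top. About 0.11 kg. Grip it across its 58 mm width. Origin at the centre of its underside, z up; x along the long sides, yaw within about 30 degrees of the bench's x at the start; either way round is good
- dish: loose closed round culture dish of pale frosted plastic: 55 mm in diameter over the lid (upper 10 mm), 52 mm below, 16 mm high, about 0.03 kg, lying flat on the bench. Origin at the centre of its underside, z up; any yaw
- short_bottle: the smaller white bottle with a blue cap: 38 mm in diameter, 60 mm tall, loose; to be left alone. Origin at the centre of its underside
- beaker: empty white open beaker, rim 60 mm in diameter, 70 mm tall, loose; to be left alone. Origin at the centre of its underside
There are look-alikes about, which are no part of the job. Leave any green look-alike of the tip_box alone.

How it is judged:
On the way, in this order (a step that is already met when the one before it is completed fails the run):
1. the tall bottle stands released in the field between stirrer and cooling block (x of tall_bottle in the frame of deck between 0.0405 and 0.0645 m and y of tall_bottle in the frame of deck between -0.012 and 0.012 m and z of tall_bottle in the frame of deck between 0.002 and 0.01 m and angle between tall_bottle's own z axis and vertical below 0.1 rad and contact force between the fingers and tall_bottle below 0.1 N and linear speed of tall_bottle below 0.02 m/s), for 0.2 s.
2. the flask stands released on the middle of the stirrer's plate (horizontal distance between flask and stirrer below 0.012 m and z of flask in the frame of stirrer between 0.041 and 0.049 m and angle between flask's own z axis and vertical below 0.1 rad and contact force between the fingers and flask below 0.1 N and linear speed of flask below 0.02 m/s), for 0.2 s.
3. the tip box stands released in the field in front of the stirrer, square with the deck (x of tip_box in the frame of stirrer between -0.117 and -0.093 m and y of tip_box in the frame of stirrer between -0.012 and 0.012 m and z of tip_box in the frame of stirrer between -0.004 and 0.004 m and angle between tip_box's own z axis and vertical below 0.1 rad and angle between the x axis of tip_box and the x axis of deck, either way round below 0.2 rad and contact force between the fingers and tip_box below 0.1 N and linear speed of tip_box below 0.02 m/s), for 0.2 s.
4. the dish lies released on the middle of the tip box's lid (horizontal distance between dish and tip_box below 0.012 m and z of dish in the frame of tip_box between 0.046 and 0.054 m and angle between dish's own z axis and vertical below 0.1 rad and contact force between the fingers and dish below 0.1 N and linear speed of dish below 0.02 m/s), for 0.2 s.
At the end, for the whole second after the job is handed in: Bottle in the middle back field, flask on the stirrer, tip box in the field in front of it (long sides within 0.2 rad of front to back), dish on its lid: each within 12 mm of centre (along each deck axis, or across), upright, released, at rest (under 0.02 m/s) (all of step 1 and all of step 2 and all of step 3 and all of step 4); the robot touches nothing.
It fails at once if a thing of the task is dropped or thrown (faster than 0.6 m/s while no finger touches it) ((linear speed of tall_bottle above 0.6 m/s and contact force between the fingers and tall_bottle below 0.01 N) or (linear speed of flask above 0.6 m/s and contact force between the fingers and flask below 0.01 N) or (linear speed of tip_box above 0.6 m/s and contact force between the fingers and tip_box below 0.01 N) or (linear speed of dish above 0.6 m/s and contact force between the fingers and dish below 0.01 N)).
It fails at once if a thing of the task is tipped over (more than about 45 degrees) (angle between any of tall_bottle, flask, tip_box, dish's own z axis and vertical above 0.8 rad).
It fails at once if the short bottle is shifted by more than 20 mm or knocked over (distance of short_bottle from where it was at the start of the episode above 0.02 m or angle between short_bottle's own z axis and vertical above 0.5 rad).
It fails at once if the beaker is shifted by more than 20 mm or knocked over (distance of beaker from where it was at the start of the episode above 0.02 m or angle between beaker's own z axis and vertical above 0.5 rad).
It also fails if it takes over 122 s, if anything falls off the work surface, if the arm or the gripper's body presses on something with over 40 N, if the wrist force passes 120 N, or if a joint passes its speed limit or range.

## Robot

A 7-joint arm with a two-finger parallel gripper is mounted at the origin on the work surface. World frame = base frame: x ahead of the robot, y to its left, z up, the work surface at z = 0. Lengths are in m, angles in rad, forces in N, time in s.
With the tool pointing down it reaches from about 0.425 to 1.025 m from the base axis. Payload 9.4 kg.
Tool frame: the origin (TCP) lies midway between the tips of the shut fingers; the grasp point (between the pads) lies 19 mm behind it (tcp_to_grasp is the distance from the TCP to the grasp point, in m); z points along the fingers, y is the line along which they close (so a half turn about z gives the same grasp; the last joint's range is limited). The gripper opens to 85 mm and grips with 20 to 120 N. Pads are 22 mm wide; open, the fingers measure 114 mm over their backs; the gripper's body (76 mm by 85 mm) begins 54 mm behind the grasp point. The pads swing forward as they close: fully open they stand 13 mm farther back than shut.
Start: joints at [-1.32, 0.599, -0.003, 1.599, 0.002, 0.943, -0.08], TCP at [0.233, 0.686, 0.231] pointing down, gripper open.
Joint ranges: [-2.57, 2.57], [-0.35, 1.97], [-1.29, 1.29], [0.11, 2.56], [-1.05, 4.19], [0.11, 1.86], [-2.63, 2.63]. Speed limits (rad/s): [2.22, 2.22, 3.01, 3.01, 3.14, 3.14, 3.14].

## Interface

Orientations are given as [roll, pitch, yaw] about the fixed x, y, z axes, in that order (R = Rz(yaw) Ry(pitch) Rx(roll)).
In Python, from cell import state, snapshot, camera_info, close_job, tcp_to_grasp gives the robot as it stands.
- The arm moves only by the shell command python3 -m inch 'ROWS' [OPENING] [FORCE]. ROWS is JSON, a list of rows, each a list of 6 numbers: the shift along the tool's x, y, z in cm, then the turn, a rotation vector about the tool's x, y, z in degrees. In form: [[x, y, z, wx, wy, wz], ...]. A call has 1 to 12 rows; each row is the pose to reach, as a shift and turn from the pose commanded when the call began, along the tool's axes at that moment; what a row does not reach only later rows make up. A row lasts 1/12 s, in which the tool goes at most 41.7 mm and 7.16 degrees, less where a joint would pass 70% of its speed; a pose out of reach is approached as far as the arm can. A call with a gripper value outside its range is refused whole. OPENING is the gripper command: -1 is shut, 1 is fully open, values between are in proportion, set as the call begins (- or left out, the last holds). The fingers move at their own pace and stop on an object; FORCE is the grip in N (left out, the last holds). Time passes only in rows, so rows that repeat a pose let the fingers close. It gives the time, the measured TCP pose, the force, the opening and the grip force at its end, in the units of the state.
- state(): the state, without advancing time (a new reading comes with each control period).
- snapshot(name): name is "scene" or "top"; returns the picture (384x512x3 uint8, blue, green, red); there is no depth.
- camera_info(name): a dict with "fx", "fy", "cx", "cy" (pixels), "camera_from_world" (4x4, takes a point from world to camera coordinates). Camera axes: x right, y up, looking along -z (the intrinsics and any distortion apply to the point x, -y, -z); pixel columns grow to the right and rows downward; lengths in m; the calibration is good to about 2 mm. A picture is of the moment at which its call begins. camera_info takes no time and is no camera call.
- close_job(): hands the job in; it is judged then, once.
The state is a dict: "time": time; "joints": joint angles; "qvel": joint speeds; "effort": joint torques, N m; "position": TCP position; "tcp_rot": TCP orientation; "wrist_force": force on the tool from outside, world axes, zero at the start; "wrist_torque": the same for the moment, N m; "grip_width": finger opening in m; "grip_force": force on a finger pad.
Only numpy, scipy, OpenCV 4.12 (cv2) and the standard library are available. Lean on these libraries where they do the work, as an engineer would, in place of code of your own. Each camera call takes 0.05 s, during which the arm holds its last target. There are 200 camera calls.

## Working session

There is one attempt and no reset: what is moved stays moved. The work goes in short steps, Python scripts to look and compute and a shell command to move; the robot and the scene stay as the last step left them, time stands still between calls to the robot, and variables do not carry over. Pictures are saved under pics/ and viewed, at most 14 in all, crops included, and the job is handed in when it is done.

```bash
ls; mkdir -p pics
python3 - <<'E'
from cell import *
import cv2
s=state();print({k:s[k] for k in('time','position','tcp_rot','grip_width')},tcp_to_grasp)
for n in('scene','top'):
    cv2.imwrite(f'pics/{n}0.png',snapshot(n));print(n,camera_info(n))
E
```

```text
pics
{'time': 0.0, 'position': array([0.23326813, 0.68595106, 0.23040226]), 'tcp_rot': array([-3.14003975e+00,  1.14782985e-04,  2.81385154e+00]), 'grip_width': 0.08541983683215672} 0.0187
scene {'fx': 416.57722205496015, 'fy': 416.57722205496015, 'cx': 259.59737534388563, 'cy': 193.00118052644714, 'camera_from_world': array([[ 0.10788973,  0.99405499, -0.01464507, -0.06730478],
       [-0.75251499,  0.0912831 ,  0.6522182 ,  0.31836332],
       [ 0.64967761, -0.05934701,  0.75788979, -1.39385365],
       [ 0.        ,  0.        ,  0.        ,  1.        ]])}
top {'fx': 383.978168197332, 'fy': 383.978168197332, 'cx': 256.44205464016164, 'cy': 185.55470331160666, 'camera_from_world': array([[ 0.02566684, -0.99964939,  0.00650399,  0.00596454],
       [ 0.98269561,  0.02642435,  0.18333326, -0.48928652],
       [-0.18344085,  0.00168586,  0.9830293 , -0.93582328],
       [ 0.        ,  0.        ,  0.        ,  1.        ]])}
```

View pics/top0.png

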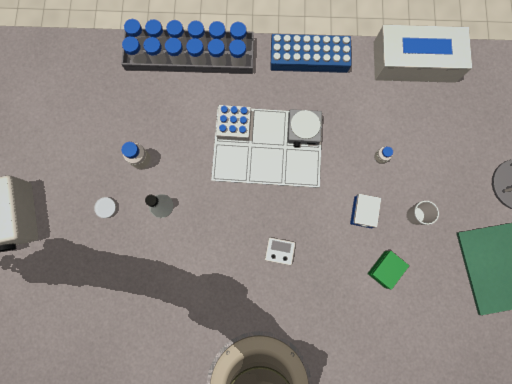

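View pics/scene0.png

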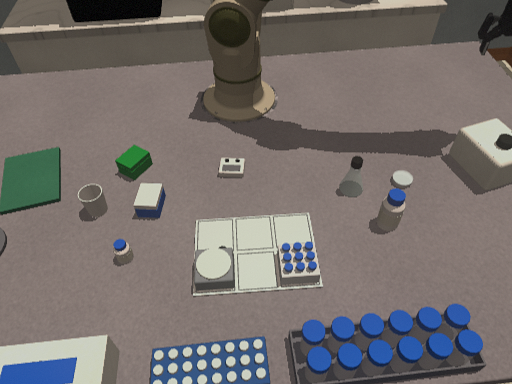

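Top view: the tall bottle's cap is at (131,150), the flask's stopper at (152,201), the dish at (105,208), the white-lidded tip box at (367,210), the green look-alike at (390,269), the stirrer at (305,127), the cooling block at (234,122), the short bottle at (386,154) and the beaker at (426,212). I'll enlarge the relevant parts to get accurate pixels.

```bash
cat > h.py <<'E'
import numpy as np, cv2
from cell import *
def ray(n,u,v,z):
    c=camera_info(n);T=c['camera_from_world'];R,t=T[:3,:3],T[:3,3]
    o=-R.T@t;d=R.T@np.array([(u-c['cx'])/c['fx'],-(v-c['cy'])/c['fy'],-1])
    return (o+d*(z-o[2])/d[2])[:2]
def proj(n,p):
    c=camera_info(n);q=c['camera_from_world']@np.append(p,1)
    return c['cx']-c['fx']*q[0]/q[2], c['cy']+c['fy']*q[1]/q[2]
def crop(img,u0,v0,w,h,s):
    return cv2.resize(img[v0:v0+h,u0:u0+w],None,fx=s,fy=s,interpolation=cv2.INTER_CUBIC)
E
python3 - <<'E'
from h import *
i=cv2.imread('pics/top0.png')
a=crop(i,205,95,130,100,3); b=crop(i,345,180,70,110,3); a=cv2.copyMakeBorder(a,0,30,0,0,0)
c=crop(i,80,130,100,90,3)
m=np.zeros((600,600,3),np.uint8);m[:330,:390]=a;m[:330,390:]=b;m[330:600,:300]=c
j=cv2.imread('pics/scene0.png');m[330:600,300:]=crop(j,80,140,100,90,3)
cv2.imwrite('pics/m1.png',m)
E
```

```text
(no output)
```

View pics/m1.png

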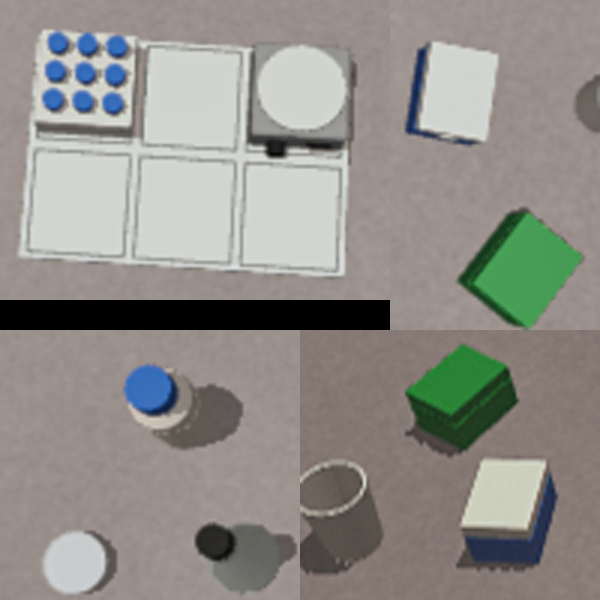

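The crop confirms it: the tip box has a white lid on a dark blue base, at top crop (455,92) and scene crop (508,512). The green box is the look-alike. Next I'll get the positions in world coordinates.

```bash
cat > meas.py <<'E'
from h import *
from scipy.optimize import least_squares
i=cv2.imread('pics/top0.png')
f=lambda x,y,u0,v0:((x+.5)/3-.5+u0,(y+.5)/3-.5+v0)
obs=[];mod=[]
for (cx,cy),pts in {(.0525,0):[(146,45),(242,48),(238,150),(141,146)],(-.0525,.095):[(36,149),(131,152),(125,257),(28,252)],(-.0525,0):[(139,155),(236,158),(233,265),(134,260)],(-.0525,-.095):[(246,160),(342,165),(337,271),(241,266)]}.items():
    for p,s in zip(pts,[(1,1),(1,-1),(-1,-1),(-1,1)]):
        obs.append(ray('top',*f(*p,205,95),.006));mod.append((cx+s[0]*.047,cy+s[1]*.043))
obs=np.array(obs);mod=np.array(mod)
def T(q,m): c,s=np.cos(q[2]),np.sin(q[2]);return np.asarray(m)@np.array([[c,s],[-s,c]])+q[:2]
for sw in(0,1):
    h=mod if not sw else mod
    r=least_squares(lambda q:(T(q,h)-obs).ravel(),[.6,0,0])
q=r.x;print('deck',q,'rms',np.sqrt(np.mean(r.fun**2)))
print('midback',T(q,[.0525,0]),'stirrer',T(q,[.0525,-.095]),'front',T(q,[-.0525,-.095]))
def blob(n,im,lo,hi,box,z):
    u0,v0,w,h=box;m=cv2.inRange(im[v0:v0+h,u0:u0+w],lo,hi)
    k,l,st,ce=cv2.connectedComponentsWithStats(m);j=1+np.argmax(st[1:,4])
    c=np.argwhere(l==j)[:,::-1].astype(np.float32);R=cv2.minAreaRect(c)
    u,v=ce[j]+[u0,v0];hull=c+[u0,v0]
    P=np.array([ray(n,*p,z) for p in hull]);R=cv2.minAreaRect((P*1000).astype(np.float32))
    return np.round(ray(n,u,v,z),4),(round(u,1),round(v,1)),np.round(R[1],0),round(R[2],1)
print('plate',blob('top',i,(190,190,190),(255,255,255),(285,105,38,38),.051))
print('cap',blob('top',i,(120,0,0),(255,140,90),(115,135,35,30),.110))
print('stopper',blob('top',i,(0,0,0),(60,60,60),(140,190,22,20),.110))
print('dish',blob('top',i,(185,180,170),(255,255,255),(85,190,36,36),.016))
print('lid',blob('top',i,(185,185,185),(255,255,255),(345,185,40,50),.050))
j=cv2.imread('pics/scene0.png')
print('s cap',blob('scene',j,(120,0,0),(255,140,90),(380,185,30,30),.110))
print('s stopper',blob('scene',j,(0,0,0),(60,60,60),(345,150,25,25),.110))
print('s dish',blob('scene',j,(160,160,160),(255,255,255),(385,165,32,24),.016))
print('s lid',blob('scene',j,(160,160,160),(255,255,255),(130,178,40,45),.050))
print('s plate',blob('scene',j,(190,190,190),(255,255,255),(193,245,44,38),.051))
E
python3 meas.py
```

```text
deck [ 0.60776795 -0.00854381 -0.02986294] rms 0.001419859503262459
midback [ 0.66024454 -0.01011138] stirrer [ 0.65740798 -0.10506903] front [ 0.5524548  -0.10193388]
plate (array([ 0.6555, -0.1044]), (np.float64(305.1), np.float64(124.0)), array([74., 74.]), 0.5)
cap (array([0.5586, 0.3298]), (np.float64(128.9), np.float64(149.0)), array([36., 34.]), 4.8)
stopper (array([0.4345, 0.2656]), (np.float64(151.6), np.float64(200.4)), array([29., 24.]), 65.3)
dish (array([0.4265, 0.4123]), (np.float64(104.4), np.float64(207.2)), array([50., 49.]), 5.4)
lid (array([ 0.4332, -0.2623]), (np.float64(367.5), np.float64(209.9)), array([56., 74.]), 80.3)
s cap (array([0.5621, 0.3286]), (np.float64(397.1), np.float64(194.3)), array([37., 36.]), 9.2)
s stopper (array([0.4494, 0.2625]), (np.float64(356.5), np.float64(162.4)), array([27., 41.]), 74.7)
s dish (array([0.4303, 0.4099]), (np.float64(402.5), np.float64(177.3)), array([52., 48.]), 83.0)
s lid (array([ 0.4377, -0.2645]), (np.float64(147.7), np.float64(194.0)), array([56., 75.]), 80.4)Traceback (most recent call last):
  File "meas.py", line 33, in <module>
    print('s plate',blob('scene',j,(190,190,190),(255,255,255),(193,245,44,38),.051))
                    ~~~~^^^^^^^^^^^^^^^^^^^^^^^^^^^^^^^^^^^^^^^^^^^^^^^^^^^^^^^^^^^^
  File "meas.py", line 21, in blob
    P=np.array([ray(n,*p,z) for p in hull]);R=cv2.minAreaRect((P*1000).astype(np.float32))
                ~~~^^^^^^^^
  File "h.py", line 4, in ray
    c=camera_info(n);T=c['camera_from_world'];R,t=T[:3,:3],T[:3,3]
ValueError: time passes only in moves, steps and waits
```

```bash
cat > go.py <<'E'
# usage: go.py x y z yawdeg -> row (tool cm, deg) from the current pose
import sys,numpy as np
from scipy.spatial.transform import Rotation as Ro
from cell import state
s=state();x,y,z,yaw=map(float,sys.argv[1:5])
R=Ro.from_euler('xyz',s['tcp_rot']);G=Ro.from_euler('xyz',[np.pi,0,np.radians(yaw)])
d=R.inv().apply(np.array([x,y,z])-s['position'])*100;w=(R.inv()*G).as_rotvec(degrees=True)
print('t',round(s['time'],2),'pos',np.round(s['position'],4),'rpy',np.round(np.degrees(s['tcp_rot']),1),'gw',round(s['grip_width'],4),'F',np.round(s['wrist_force'],1),'gf',np.round(s['grip_force'],1))
print('row',np.round(d,2),np.round(w,1),'nrows',round(max(np.linalg.norm(d)/4.17,np.linalg.norm(w)/7.16),1))
E
python3 go.py 0.560 0.3295 0.20 178.3
```

```text
t 0.1 pos [0.2333 0.686  0.2305] rpy [-179.9    0.   161.2] gw 0.0854 F [-0.1 -0.8 -0. ] gf 0.0
row [-42.41 -23.23   3.09] [ -0.1  -0.  -17.1] nrows 11.6
```

```bash
python3 -m inch '[[-42.4,-23.2,3.1,0,0,-17.1],[-42.4,-23.2,3.1,0,0,-17.1],[-42.4,-23.2,3.1,0,0,-17.1],[-42.4,-23.2,3.1,0,0,-17.1],[-42.4,-23.2,3.1,0,0,-17.1],[-42.4,-23.2,3.1,0,0,-17.1],[-42.4,-23.2,3.1,0,0,-17.1],[-42.4,-23.2,3.1,0,0,-17.1],[-42.4,-23.2,3.1,0,0,-17.1],[-42.4,-23.2,3.1,0,0,-17.1],[-42.4,-23.2,3.1,0,0,-17.1],[-42.4,-23.2,3.1,0,0,-17.1]]' 1 40
python3 go.py 0.560 0.3295 0.075 178.3
```

```text
time: 1.1
position: [0.5631, 0.3254, 0.1997]
tcp_rot: [-3.139, 0.001, 3.108]
wrist_force: [0.3, -1.0, -0.1]
grip_width: 0.0852
grip_force: 0.0
t 1.1 pos [0.5631 0.3254 0.1997] rpy [-179.9    0.   178.1] gw 0.0852 F [ 0.3 -1.  -0.1] gf 0.0
row [ 0.33  0.43 12.47] [-0.1  0.  -0.2] nrows 3.0
```

```bash
python3 -m inch '[[0,0,0,0,0,0],[0,0,0,0,0,0],[0,0,0,0,0,0]]' >/dev/null
python3 go.py 0.560 0.3295 0.075 178.3
python3 - <<'E'
from h import *
a=crop(snapshot('top'),80,110,120,110,3);b=crop(snapshot('scene'),330,120,120,110,3)
cv2.imwrite('pics/b1.png',np.hstack([a,b]))
E
```

```text
t 1.35 pos [0.5596 0.3307 0.2   ] rpy [ 1.800e+02 -1.000e-01  1.783e+02] gw 0.0856 F [-0.4  0.1 -0.2] gf 0.0
row [-0.06 -0.13 12.5 ] [ 0.  -0.1  0. ] nrows 3.0
```

View pics/b1.png

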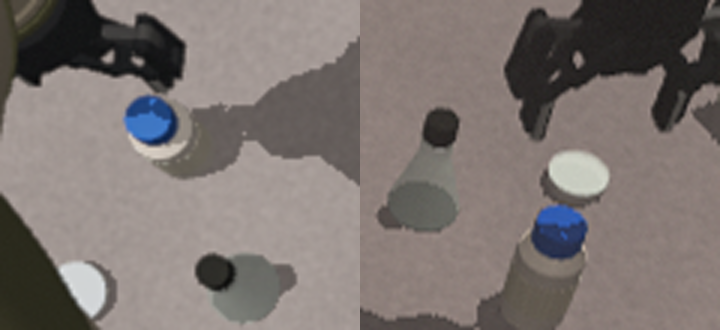

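Top: the cap is at crop (151,120), and the fingertips are above and left of it, near (30,75) and (165,85). Scene: the fingertips are at crop (540,130) and (668,125). I'll check these against the projected TCP.

Run:
```python
from h import *
s=state()
for n in('top','scene'):
    c=camera_info(n)
    for p in ([0.5596,.3307,.2],[0.5596,.3307+.043,.213],[0.5596,.3307-.043,.213],[.56,.3295,.11],[.56,.3295,0]): print(n,p,np.round(proj(n,p),1))
```

```text
top [0.5596, 0.3307, 0.2] [115.4 137.2]
top [0.5596, 0.3737, 0.213] [ 93.4 134.8]
top [0.5596, 0.2877, 0.213] [133.2 135.8]
top [0.56, 0.3295, 0.11] [129.1 148.4]
top [0.56, 0.3295, 0] [142.1 159.8]
scene [0.5596, 0.3307, 0.2] [407.5 166.2]
scene [0.5596, 0.3737, 0.213] [428.6 160.1]
scene [0.5596, 0.2877, 0.213] [389.3 163.6]
scene [0.56, 0.3295, 0.11] [397.2 193.5]
scene [0.56, 0.3295, 0] [386.9 222. ]
```

```bash
python3 -m inch '[[0.1,-0.2,3,0,0,0],[0.1,-0.2,6,0,0,0],[0.1,-0.2,9,0,0,0],[0.1,-0.2,11.5,0,0,0],[0.1,-0.2,12.5,0,0,0],[0.1,-0.2,12.5,0,0,0],[0.1,-0.2,12.5,0,0,0]]'
python3 -m inch '[[0,0,0,0,0,0],[0,0,0,0,0,0],[0,0,0,0,0,0],[0,0,0,0,0,0],[0,0,0,0,0,0],[0,0,0,0,0,0],[0,0,0,0,0,0],[0,0,0,0,0,0],[0,0,0,0,0,0],[0,0,0,0,0,0],[0,0,0,0,0,0],[0,0,0,0,0,0]]' -1 40
python3 -m inch '[[0,0,-1,0,0,0],[0,0,-3,0,0,0],[0,0,-5,0,0,0],[0,0,-7.5,0,0,0],[0,0,-10,0,0,0],[0,0,-10,0,0,0],[0,0,-10,0,0,0]]'
python3 go.py 0.6602 -0.0101 0.175 178.3
```

```text
time: 2.03
position: [0.5587, 0.3293, 0.0756]
tcp_rot: [3.142, -0.0, 3.114]
wrist_force: [0.6, 0.0, -0.4]
grip_width: 0.0854
grip_force: 0.0
time: 3.03
position: [0.5603, 0.3307, 0.0782]
tcp_rot: [3.137, 0.004, 3.113]
wrist_force: [-1.9, 2.9, 14.3]
grip_width: 0.0433
grip_force: 32.5
time: 3.62
position: [0.5598, 0.3284, 0.1774]
tcp_rot: [3.14, 0.003, 3.112]
wrist_force: [-0.2, -0.4, -2.3]
grip_width: 0.0376
grip_force: 53.9
t 3.62 pos [0.5598 0.3284 0.1774] rpy [179.9   0.2 178.3] gw 0.0376 F [-0.2 -0.4 -2.3] gf 53.9
row [-11.04 -33.54   0.21] [ 0.1  0.2 -0. ] nrows 8.5
```

```bash
python3 -m inch '[[-0.6,-2,0,0,0,0],[-1.6,-5,0,0,0,0],[-2.6,-8,0,0,0,0],[-3.6,-11,0,0,0,0],[-4.6,-14,0,0,0,0],[-5.6,-17,0,0,0,0],[-6.6,-20,0,0,0,0],[-7.6,-23,0,0,0,0],[-8.6,-26,0,0,0,0],[-9.6,-29,0,0,0,0],[-10.4,-32,0,0,0,0],[-11,-33.5,0,0,0,0]]' >/dev/null
python3 -m inch '[[0,0,0,0,0,0],[0,0,0,0,0,0],[0,0,0,0,0,0],[0,0,0,0,0,0]]' >/dev/null
python3 go.py 0.6602 -0.0101 0.082 178.3
python3 - <<'E'
from h import *
a=crop(snapshot('top'),200,70,130,130,3);b=crop(snapshot('scene'),190,140,130,130,3)
cv2.imwrite('pics/b2.png',np.hstack([a,b]))
E
```

```text
t 4.95 pos [ 0.6587 -0.0077  0.175 ] rpy [179.9  -0.  178.5] gw 0.038 F [ 0.1  0.4 -0.9] gf 53.9
row [-0.16 -0.25  9.3 ] [ 0.1 -0.   0.2] nrows 2.2
```

View pics/b2.png

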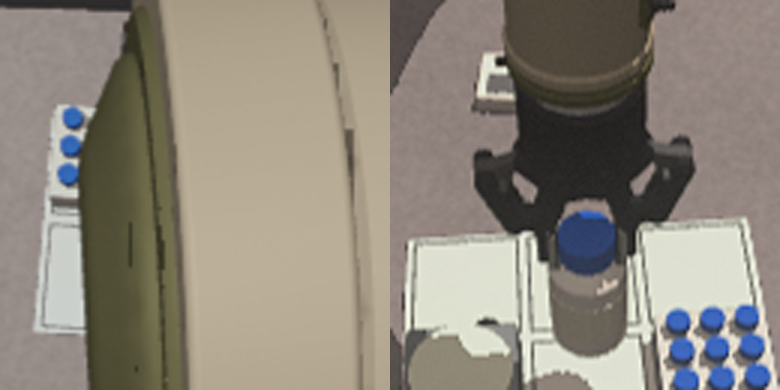

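The bottle hangs upright in the grip: its cap top is at scene crop (587,225) and its base near (590,348). I'll compare that with the projection to get its position in the grip.

Run:
```python
from h import *
for x in (.65,.66,.67):
  for h in (.20,.205,.21,.215):
    p=proj('scene',[x,-.008,h]);q=proj('scene',[x+.0265,-.008,h-.11]); print(x,h,[round((p[0]-190)*3+390),round((p[1]-140)*3)],[round((q[0]-190)*3+390),round((q[1]-140)*3)])
```

```text
0.65 0.2 [587, 222] [594, 346]
0.65 0.205 [586, 217] [594, 342]
0.65 0.21 [586, 212] [593, 339]
0.65 0.215 [586, 207] [593, 335]
0.66 0.2 [588, 234] [595, 358]
0.66 0.205 [588, 229] [595, 355]
0.66 0.21 [588, 224] [595, 351]
0.66 0.215 [588, 219] [595, 347]
0.67 0.2 [590, 246] [597, 371]
0.67 0.205 [589, 241] [597, 367]
0.67 0.21 [589, 237] [597, 363]
0.67 0.215 [589, 232] [596, 359]
```

```bash
python3 -m inch '[[-0.1,-0.1,2.5,0,0,0],[-0.1,-0.1,5,0,0,0],[-0.1,-0.1,7,0,0,0],[-0.1,-0.1,8.2,0,0,0],[-0.1,-0.1,8.8,0,0,0],[-0.1,-0.1,8.8,0,0,0],[-0.1,-0.1,8.8,0,0,0],[-0.1,-0.1,8.8,0,0,0]]'
python3 -m inch '[[0,0,0.1,0,0,0],[0,0,0.2,0,0,0],[0,0,0.2,0,0,0],[0,0,0.2,0,0,0]]'
```

```text
time: 5.72
position: [0.6608, -0.0101, 0.0882]
tcp_rot: [3.141, 0.001, 3.113]
wrist_force: [-1.2, 1.0, 3.5]
grip_width: 0.0377
grip_force: 52.7
time: 6.05
position: [0.6611, -0.0101, 0.0881]
tcp_rot: [3.141, 0.003, 3.113]
wrist_force: [-5.4, 2.6, 21.4]
grip_width: 0.0376
grip_force: 56.1
```

```bash
python3 -m inch '[[0,0,-0.2,0,0,0],[0,0,-0.2,0,0,0]]'
python3 -m inch '[[0,0,0,0,0,0],[0,0,0,0,0,0],[0,0,0,0,0,0],[0,0,0,0,0,0],[0,0,0,0,0,0],[0,0,0,0,0,0],[0,0,0,0,0,0],[0,0,0,0,0,0]]' 1
python3 -m inch '[[0,0,-2,0,0,0],[0,0,-4,0,0,0],[0,0,-7,0,0,0],[0,0,-10,0,0,0],[0,0,-11.5,0,0,0],[0,0,-11.5,0,0,0]]'
python3 go.py 0.436 0.2645 0.2 178.3
```

```text
time: 6.22
position: [0.6607, -0.0107, 0.0882]
tcp_rot: [3.142, 0.001, 3.112]
wrist_force: [-3.1, 0.5, 11.4]
grip_width: 0.0377
grip_force: 54.5
time: 6.88
position: [0.6602, -0.0108, 0.0872]
tcp_rot: [-3.142, -0.0, 3.112]
wrist_force: [-0.3, 0.9, 0.7]
grip_width: 0.0852
grip_force: 0.0
time: 7.38
position: [0.6621, -0.0108, 0.2065]
tcp_rot: [3.141, 0.006, 3.112]
wrist_force: [0.2, 0.2, -0.4]
grip_width: 0.0856
grip_force: 0.0
t 7.38 pos [ 0.6621 -0.0108  0.2065] rpy [180.    0.4 178.3] gw 0.0856 F [ 0.2  0.2 -0.4] gf 0.0
row [23.42 26.85  0.51] [0.  0.4 0. ] nrows 8.5
```

```bash
python3 -m inch '[[23.4,26.9,0,0,0,0],[23.4,26.9,0,0,0,0],[23.4,26.9,0,0,0,0],[23.4,26.9,0,0,0,0],[23.4,26.9,0,0,0,0],[23.4,26.9,0,0,0,0],[23.4,26.9,0,0,0,0],[23.4,26.9,0,0,0,0],[23.4,26.9,0,0,0,0],[23.4,26.9,0,0,0,0],[23.4,26.9,0,0,0,0],[23.4,26.9,0,0,0,0]]' >/dev/null
python3 -m inch '[[0,0,0,0,0,0],[0,0,0,0,0,0]]' >/dev/null
python3 go.py 0.436 0.2645 0.078 178.3
python3 - <<'E'
from h import *
t=snapshot('top');s=snapshot('scene');cv2.imwrite('pics/t3.png',t);cv2.imwrite('pics/s3.png',s)
m=np.vstack([np.hstack([crop(t,210,90,120,90,3),crop(s,190,200,135,90,3)[:, :405]]),np.hstack([crop(t,110,160,120,90,3),crop(s,310,110,135,90,3)])])
cv2.imwrite('pics/b3.png',m)
E
```

```text
t 8.55 pos [0.435  0.2636 0.2021] rpy [-180.     0.   178.2] gw 0.0856 F [ 0.1 -1.2 -0.1] gf 0.0
row [-0.09  0.1  12.41] [-0.   0.  -0.1] nrows 3.0
```

View pics/b3.png

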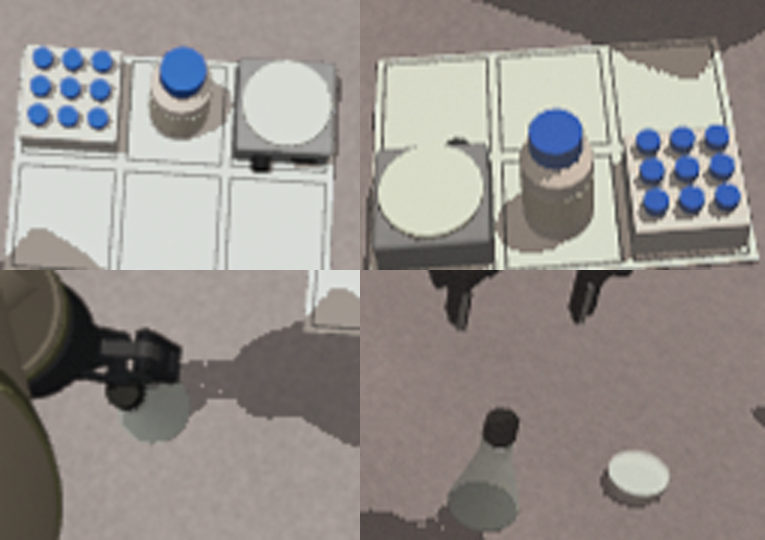

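The bottle stands in the middle back field: its cap is at top crop (182,71) and scene crop (555,133). The flask's stopper is at scene crop (501,422), its foot at (483,507). I'll compute both.

Run:
```python
from h import *
P=lambda *a:print(np.round(ray(*a),4))
P('top',270.5,113.5,.116);P('scene',255,243,.116)
print('flask foot');P('top',162,206,.003);P('scene',310+123/3,110+237/3,.003)
print('stopper');P('top',80+214/3,130+211/3-.0,.11);P('scene',310+141/3,110+149/3,.11)
P('scene',310+141/3,110+157/3,.099)
```

```text
[ 0.6565 -0.0109]
[ 0.6617 -0.0121]
flask foot
[0.4353 0.2662]
[0.4437 0.2666]
stopper
[0.4347 0.2662]
[0.4401 0.2663]
[0.4387 0.2685]
```

```bash
python3 - <<'E'
from h import *
print(ray('scene',254,234.5,.006),ray('scene',190+70/3,200+190/3,.051))
E
python3 -m inch '[[-0.3,0.2,3,0,0,0],[-0.3,0.2,6,0,0,0],[-0.3,0.2,9,0,0,0],[-0.3,0.2,11.5,0,0,0],[-0.3,0.2,12.4,0,0,0],[-0.3,0.2,12.4,0,0,0],[-0.3,0.2,12.4,0,0,0]]'
python3 -m inch '[[0,0,0,0,0,0],[0,0,0,0,0,0],[0,0,0,0,0,0],[0,0,0,0,0,0],[0,0,0,0,0,0],[0,0,0,0,0,0],[0,0,0,0,0,0],[0,0,0,0,0,0],[0,0,0,0,0,0],[0,0,0,0,0,0],[0,0,0,0,0,0],[0,0,0,0,0,0]]' -1 30
python3 -m inch '[[0,0,-1,0,0,0],[0,0,-3,0,0,0],[0,0,-5,0,0,0],[0,0,-7.5,0,0,0],[0,0,-10,0,0,0],[0,0,-12,0,0,0],[0,0,-13,0,0,0],[0,0,-13,0,0,0],[0,0,-13,0,0,0]]'
python3 go.py 0.6574 -0.1055 0.205 178.3
```

```text
[ 0.5628551  -0.00712442] [ 0.66074021 -0.10599879]
time: 9.23
position: [0.4375, 0.2666, 0.0785]
tcp_rot: [-3.141, -0.0, 3.112]
wrist_force: [0.6, 0.2, 0.8]
grip_width: 0.0857
grip_force: 0.0
time: 10.23
position: [0.4376, 0.2672, 0.0788]
tcp_rot: [3.141, 0.001, 3.112]
wrist_force: [0.1, 0.5, 6.3]
grip_width: 0.0273
grip_force: 32.1
time: 10.98
position: [0.4371, 0.2666, 0.2083]
tcp_rot: [3.141, 0.0, 3.112]
wrist_force: [-0.2, -0.9, -2.0]
grip_width: 0.0275
grip_force: 31.9
t 10.98 pos [0.4371 0.2666 0.2083] rpy [180.    0.  178.3] gw 0.0275 F [-0.2 -0.9 -2. ] gf 31.9
row [-23.11 -36.55   0.33] [0. 0. 0.] nrows 10.4
```

```bash
python3 -m inch '[[-0.5,-1.5,0,0,0,0],[-1,-4,0,0,0,0],[-2,-7.5,0,0,0,0],[-3,-11,0,0,0,0],[-4,-14.5,0,0,0,0],[-5,-18,0,0,0,0],[-6,-21.5,0,0,0,0],[-7,-25,0,0,0,0],[-8,-28.5,0,0,0,0],[-9,-32,0,0,0,0],[-10,-35,0,0,0,0],[-11.2,-36.6,0,0,0,0]]' >/dev/null
python3 -m inch '[[-2,0,0,0,0,0],[-4.5,0,0,0,0,0],[-7,0,0,0,0,0],[-9.5,0,0,0,0,0],[-11.2,0,0,0,0,0],[-12,0,0,0,0,0],[-12,0,0,0,0,0],[-12,0,0,0,0,0],[-12,0,0,0,0,0]]' >/dev/null
python3 go.py 0.6585 -0.1053 0.130 178.3
python3 - <<'E'
from h import *
s=snapshot('scene');cv2.imwrite('pics/b4.png',crop(s,170,130,170,140,4))
E
```

```text
t 12.73 pos [ 0.6569 -0.1059  0.2075] rpy [-1.800e+02 -1.000e-01  1.783e+02] gw 0.0272 F [-0.1 -1.  -1.3] gf 31.9
row [-0.18  0.06  7.75] [-0.  -0.1  0. ] nrows 1.9
```

View pics/b4.png

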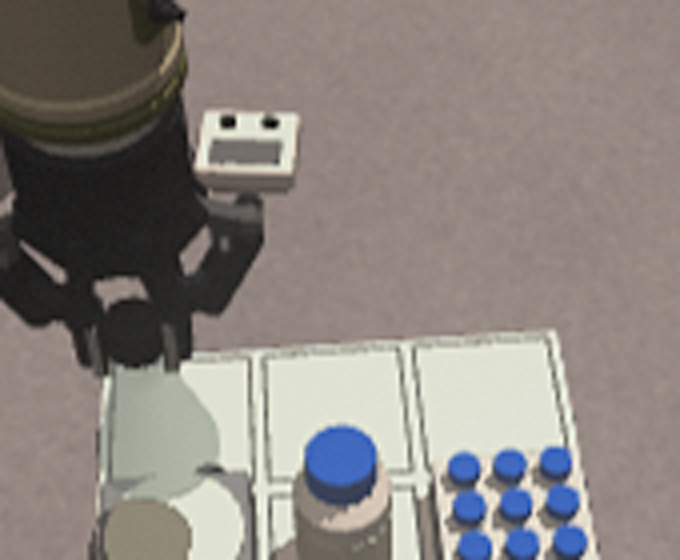

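The flask hangs upright with its stopper in the pads, at crop (135,330). It's above the stirrer plate, so I'll lower it.

```bash
python3 -c "
from h import *
print(ray('scene',203.4,208.7,.2385))"
python3 -m inch '[[-0.1,0,2,0,0,0],[-0.1,0,4,0,0,0],[-0.1,0,6,0,0,0],[-0.1,0,7,0,0,0],[-0.1,0,7.4,0,0,0],[-0.1,0,7.6,0,0,0],[-0.1,0,7.6,0,0,0],[-0.1,0,7.6,0,0,0]]'
python3 -m inch '[[0,0,0.1,0,0,0],[0,0,0.2,0,0,0],[0,0,0.2,0,0,0],[0,0,0.2,0,0,0]]'
```

```text
[ 0.65602204 -0.10591622]
time: 13.45
position: [0.6599, -0.106, 0.1333]
tcp_rot: [-3.141, 0.001, 3.112]
wrist_force: [0.5, -0.2, -1.9]
grip_width: 0.027
grip_force: 32.0
time: 13.78
position: [0.6595, -0.1059, 0.1305]
tcp_rot: [-3.142, 0.0, 3.112]
wrist_force: [-0.7, 0.4, -1.2]
grip_width: 0.0266
grip_force: 32.0
```

```bash
python3 -m inch '[[0,0,0.1,0,0,0],[0,0,0.1,0,0,0],[0,0,0.1,0,0,0],[0,0,0.2,0,0,0],[0,0,0.2,0,0,0],[0,0,0.2,0,0,0]]'
```

```text
time: 14.28
position: [0.6601, -0.1052, 0.1295]
tcp_rot: [3.141, 0.002, 3.113]
wrist_force: [-2.3, 2.2, 11.2]
grip_width: 0.0271
grip_force: 31.9
```

```bash
python3 -m inch '[[0,0,-0.1,0,0,0],[0,0,-0.1,0,0,0],[0,0,-0.1,0,0,0],[0,0,-0.1,0,0,0],[0,0,-0.1,0,0,0],[0,0,-0.1,0,0,0],[0,0,-0.1,0,0,0],[0,0,-0.1,0,0,0],[0,0,-0.1,0,0,0]]' 1
python3 -m inch '[[0,0,-2,0,0,0],[0,0,-4,0,0,0],[0,0,-7,0,0,0],[0,0,-9,0,0,0],[0,0,-10,0,0,0],[0,0,-10,0,0,0],[0,0,-10,0,0,0]]'
python3 go.py 0.4355 -0.2635 0.14 170.3
```

```text
time: 15.03
position: [0.6594, -0.1059, 0.1292]
tcp_rot: [-3.142, -0.0, 3.112]
wrist_force: [-0.2, 0.8, 0.2]
grip_width: 0.0856
grip_force: 0.0
time: 15.62
position: [0.6592, -0.1058, 0.2289]
tcp_rot: [-3.142, 0.0, 3.112]
wrist_force: [-0.0, -0.3, -0.7]
grip_width: 0.085
grip_force: 0.0
t 15.62 pos [ 0.6592 -0.1058  0.2289] rpy [-180.     0.   178.3] gw 0.085 F [-0.  -0.3 -0.7] gf 0.0
row [ 21.9  -16.42   8.89] [-0.  0.  8.] nrows 6.9
```

```bash
python3 -m inch '[[21.9,-16.4,0,0,0,8],[21.9,-16.4,0,0,0,8],[21.9,-16.4,0,0,0,8],[21.9,-16.4,0,0,0,8],[21.9,-16.4,3,0,0,8],[21.9,-16.4,5,0,0,8],[21.9,-16.4,8.9,0,0,8],[21.9,-16.4,8.9,0,0,8],[21.9,-16.4,8.9,0,0,8],[21.9,-16.4,8.9,0,0,8],[21.9,-16.4,8.9,0,0,8],[21.9,-16.4,8.9,0,0,8]]' 
python3 go.py 0.4355 -0.2635 0.012 170.3
python3 - <<'E'
from h import *
t=snapshot('top');s=snapshot('scene')
m=np.vstack([np.hstack([crop(t,210,70,120,90,3),crop(s,190,170,135,90,3)[:, :405]]),np.hstack([crop(t,330,160,120,90,3),crop(s,80,120,135,90,3)])])
cv2.imwrite('pics/b5.png',m)
E
```

```text
time: 16.62
position: [0.4374, -0.2628, 0.1412]
tcp_rot: [-3.142, 0.002, 2.974]
wrist_force: [-0.2, -0.2, 0.3]
grip_width: 0.0855
grip_force: 0.0
t 16.62 pos [ 0.4374 -0.2628  0.1412] rpy [-1.800e+02  1.000e-01  1.704e+02] gw 0.0855 F [-0.2 -0.2  0.3] gf 0.0
row [ 0.2  -0.1  12.91] [-0.   0.1  0.1] nrows 3.1
```

View pics/b5.png

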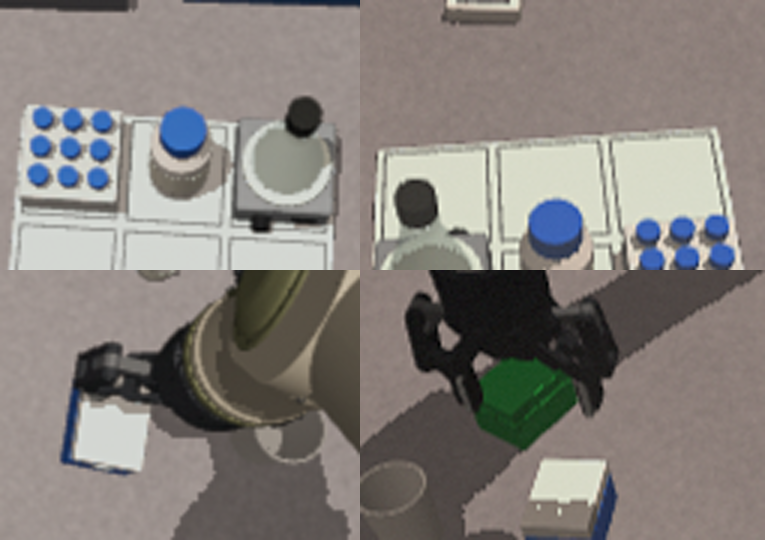

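The flask's foot sits centred in the plate ring at top crop (287,162). The fingers straddle the tip box: the lid's front is visible at top crop (110,430), and the green box lies clear behind. Now I'll grip the tip box.

```bash
python3 -m inch '[[0,0,3,0,0,0],[0,0,6,0,0,0],[0,0,9,0,0,0],[0,0,11.5,0,0,0],[0,0,12.8,0,0,0],[0,0,13.2,0,0,0],[0,0,13.2,0,0,0],[0,0,13.2,0,0,0]]'
python3 -m inch '[[0,0,0,0,0,0],[0,0,0,0,0,0],[0,0,0,0,0,0],[0,0,0,0,0,0],[0,0,0,0,0,0],[0,0,0,0,0,0],[0,0,0,0,0,0],[0,0,0,0,0,0],[0,0,0,0,0,0],[0,0,0,0,0,0]]' -1 35
python3 -m inch '[[0,0,-1,0,0,0],[0,0,-3,0,0,0],[0,0,-5,0,0,0],[0,0,-7,0,0,0],[0,0,-8,0,0,0],[0,0,-8,0,0,0],[0,0,-8,0,0,0],[0,0,-8,0,0,0]]'
python3 go.py 0.5535 -0.102 0.088 178.3
```

```text
time: 17.38
position: [0.4364, -0.2633, 0.0091]
tcp_rot: [-3.141, 0.001, 2.973]
wrist_force: [0.7, -1.0, -0.4]
grip_width: 0.0855
grip_force: 0.0
time: 18.22
position: [0.4363, -0.2637, 0.0095]
tcp_rot: [-3.141, 0.002, 2.973]
wrist_force: [0.1, 0.7, 6.7]
grip_width: 0.0578
grip_force: 36.8
time: 18.88
position: [0.4355, -0.2632, 0.0878]
tcp_rot: [3.141, -0.0, 2.973]
wrist_force: [0.7, -0.2, -1.3]
grip_width: 0.058
grip_force: 38.2
t 18.88 pos [ 0.4355 -0.2632  0.0878] rpy [180.   -0.  170.3] gw 0.058 F [ 0.7 -0.2 -1.3] gf 38.2
row [-8.93 17.88 -0.02] [ 0. -0. -8.] nrows 4.8
```

```bash
python3 -m inch '[[-0.5,1,0,0,0,-1],[-1.5,3,0,0,0,-2],[-2.5,5,0,0,0,-3],[-3.5,7,0,0,0,-4],[-4.5,9,0,0,0,-5],[-5.5,11,0,0,0,-6],[-6.5,13,0,0,0,-7],[-7.5,15,0,0,0,-8],[-8.4,17,0,0,0,-8],[-8.9,17.9,0,0,0,-8],[-8.9,17.9,0,0,0,-8],[-8.9,17.9,0,0,0,-8]]' >/dev/null
python3 -m inch '[[0,0,2,0,0,0],[0,0,3.5,0,0,0],[0,0,3.5,0,0,0],[0,0,3.5,0,0,0],[0,0,3.5,0,0,0]]' >/dev/null
python3 go.py 0.5535 -0.102 0.016 178.3
python3 - <<'E'
from h import *
t=snapshot('top');s=snapshot('scene')
m=np.hstack([crop(t,250,90,95,110,4),crop(s,180,150,95,140,4)[:440]])
cv2.imwrite('pics/b6.png',m)
E
```

```text
t 20.3 pos [ 0.5532 -0.1029  0.0537] rpy [-180.    -0.   178.2] gw 0.0575 F [-0.1 -0.4 -0.5] gf 38.2
row [-0.03  0.09  3.77] [-0.  -0.  -0.1] nrows 0.9
```

View pics/b6.png

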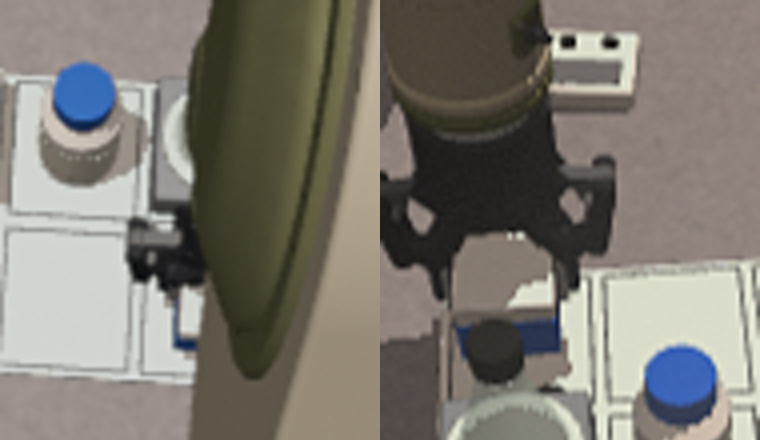

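The tip box is held level over its field, clear of the flask. I'll lower it and feel for contact.

```bash
python3 -m inch '[[0,0,1.5,0,0,0],[0,0,2.5,0,0,0],[0,0,3.3,0,0,0],[0,0,3.6,0,0,0],[0,0,3.6,0,0,0],[0,0,3.7,0,0,0],[0,0,3.7,0,0,0],[0,0,3.7,0,0,0]]'
python3 -m inch '[[0,0,0.1,0,0,0],[0,0,0.1,0,0,0],[0,0,0.1,0,0,0],[0,0,0.1,0,0,0],[0,0,0.1,0,0,0]]'
```

```text
time: 21.07
position: [0.5537, -0.1019, 0.0166]
tcp_rot: [-3.142, 0.0, 3.112]
wrist_force: [-1.0, -0.2, -1.1]
grip_width: 0.0579
grip_force: 38.2
time: 21.48
position: [0.5538, -0.1019, 0.0156]
tcp_rot: [-3.142, 0.001, 3.112]
wrist_force: [-0.2, 0.8, 4.6]
grip_width: 0.0575
grip_force: 38.6
```

```bash
python3 -m inch '[[0,0,0,0,0,0],[0,0,0,0,0,0],[0,0,0,0,0,0],[0,0,0,0,0,0],[0,0,0,0,0,0],[0,0,0,0,0,0],[0,0,0,0,0,0],[0,0,0,0,0,0]]' 1 25
python3 -m inch '[[0,0,-2,0,0,0],[0,0,-5,0,0,0],[0,0,-8,0,0,0],[0,0,-12,0,0,0],[0,0,-15,0,0,0],[0,0,-15,0,0,0],[0,0,-15,0,0,0]]'
python3 go.py 0.4285 0.411 0.1 178.3
```

```text
time: 22.15
position: [0.5535, -0.1019, 0.0153]
tcp_rot: [-3.142, 0.0, 3.112]
wrist_force: [0.3, 1.0, 1.1]
grip_width: 0.0854
grip_force: 0.0
time: 22.73
position: [0.5544, -0.102, 0.1673]
tcp_rot: [-3.141, 0.004, 3.112]
wrist_force: [0.1, 0.1, -0.0]
grip_width: 0.0852
grip_force: 0.0
t 22.73 pos [ 0.5544 -0.102   0.1673] rpy [-180.     0.2  178.3] gw 0.0852 F [ 0.1  0.1 -0. ] gf 0.0
row [14.13 50.91  6.65] [-0.   0.2  0. ] nrows 12.8
```

```bash
python3 -m inch '[[14.1,50.9,0,0,0,0],[14.1,50.9,0,0,0,0],[14.1,50.9,0,0,0,0],[14.1,50.9,0,0,0,0],[14.1,50.9,0,0,0,0],[14.1,50.9,0,0,0,0],[14.1,50.9,0,0,0,0],[14.1,50.9,0,0,0,0],[14.1,50.9,0,0,0,0],[14.1,50.9,0,0,0,0],[14.1,50.9,0,0,0,0],[14.1,50.9,0,0,0,0]]' >/dev/null
python3 -m inch '[[0,0,0,0,0,0],[0,0,0,0,0,0],[0,0,0,0,0,0]]' >/dev/null
python3 go.py 0.4285 0.411 0.05 178.3
python3 - <<'E'
from h import *
t=snapshot('top');s=snapshot('scene');cv2.imwrite('pics/t7.png',t);cv2.imwrite('pics/s7.png',s)
m=np.vstack([np.hstack([crop(t,220,100,120,95,3),crop(s,180,180,135,95,3)]),np.hstack([crop(t,60,170,120,95,3),crop(s,350,110,135,95,3)])])
cv2.imwrite('pics/b7.png',m)
E
```

```text
t 23.98 pos [0.4336 0.3829 0.1639] rpy [-1.799e+02 -1.000e-01  1.784e+02] gw 0.0856 F [1.7 0.1 0.3] gf 0.0
row [ 0.57  2.83 11.38] [-0.1 -0.1  0.1] nrows 2.8
```

View pics/b7.png

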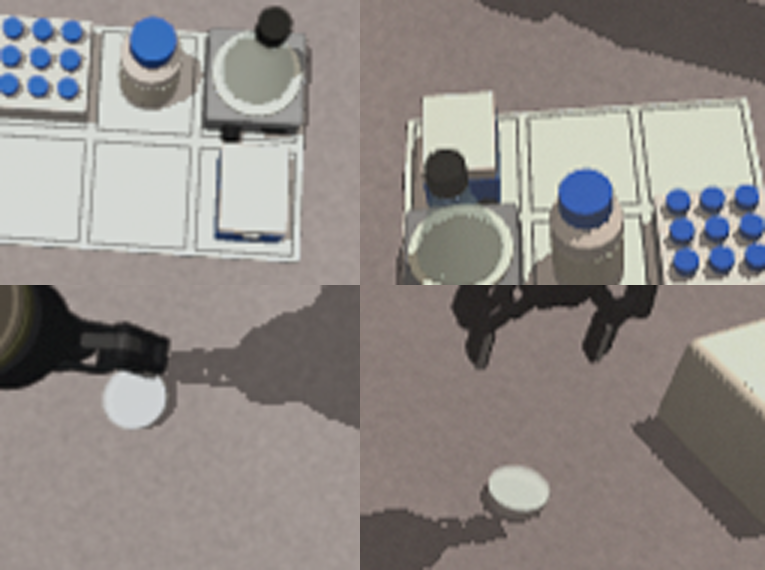

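The tip box stands square in the field in front of the stirrer, its lid centred at top crop (254,190) and scene crop (459,132). The dish is at top crop (135,398) and scene crop (518,490).

Run:
```python
from h import *
P=lambda *a:print(np.round(ray(*a),4))
print('lid');P('top',220+254/3-.3,100+190/3-.3,.056);P('scene',180+99/3,180+132/3,.056)
print('dish');P('top',60+135/3-.3,170+113/3,.016);P('scene',350+158/3,110+203/3,.016)
```

```text
lid
[ 0.5488 -0.1021]
[ 0.5564 -0.1026]
dish
[0.4254 0.4113]
[0.4316 0.41  ]
```

```bash
python3 -m inch '[[0.5,2.8,0,0,0,0],[0.5,2.8,3,0,0,0],[0.5,2.8,6,0,0,0],[0.5,2.8,9,0,0,0],[0.5,2.8,12,0,0,0],[0.5,2.8,14.5,0,0,0],[0.5,2.8,15.8,0,0,0],[0.5,2.8,16.4,0,0,0],[0.5,2.8,16.4,0,0,0],[0.5,2.8,16.4,0,0,0],[0.5,2.8,16.4,0,0,0]]'
python3 -m inch '[[0,0,0,0,0,0],[0,0,0,0,0,0],[0,0,0,0,0,0],[0,0,0,0,0,0],[0,0,0,0,0,0],[0,0,0,0,0,0],[0,0,0,0,0,0],[0,0,0,0,0,0],[0,0,0,0,0,0],[0,0,0,0,0,0]]' -1 25
python3 -m inch '[[0,0,-1,0,0,0],[0,0,-3,0,0,0],[0,0,-5,0,0,0],[0,0,-7,0,0,0],[0,0,-9,0,0,0],[0,0,-11,0,0,0],[0,0,-12,0,0,0],[0,0,-12,0,0,0],[0,0,-12,0,0,0]]'
python3 go.py 0.5535 -0.102 0.12 178.3
python3 - <<'E'
from h import *
cv2.imwrite('pics/b8.png',crop(snapshot('scene'),350,100,130,100,4))
E
```

```text
time: 25.0
position: [0.4309, 0.4122, 0.0027]
tcp_rot: [3.14, 0.001, 3.112]
wrist_force: [-0.9, 0.2, 0.8]
grip_width: 0.0855
grip_force: 0.0
time: 25.83
position: [0.4304, 0.4122, 0.0025]
tcp_rot: [3.141, 0.001, 3.112]
wrist_force: [-1.2, -0.6, 9.2]
grip_width: 0.0535
grip_force: 24.7
time: 26.58
position: [0.4301, 0.4119, 0.1216]
tcp_rot: [3.141, 0.001, 3.112]
wrist_force: [0.3, -1.3, 0.2]
grip_width: 0.0538
grip_force: 26.7
t 26.58 pos [0.4301 0.4119 0.1216] rpy [180.    0.  178.3] gw 0.0538 F [ 0.3 -1.3  0.2] gf 26.7
row [-13.84 -51.01   0.14] [0. 0. 0.] nrows 12.7
```

View pics/b8.png

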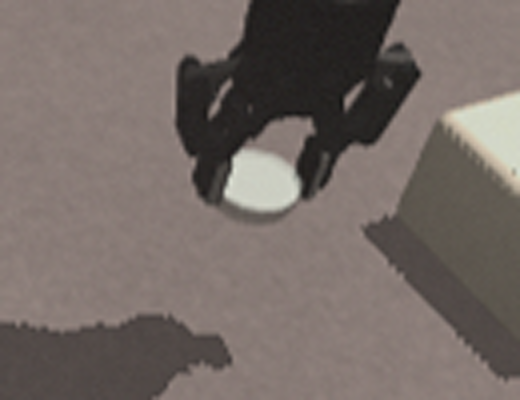

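The dish is held level between the pads at crop (262,180).

```bash
python3 -m inch '[[-0.5,-2,0,0,0,0],[-1.6,-6,0,0,0,0],[-2.7,-10,0,0,0,0],[-3.8,-14,0,0,0,0],[-4.9,-18,0,0,0,0],[-6,-22,0,0,0,0],[-7.1,-26,0,0,0,0],[-8.2,-30,0,0,0,0],[-9.3,-34,0,0,0,0],[-10.4,-38,0,0,0,0],[-11.5,-42,0,0,0,0],[-12.5,-46,0,0,0,0]]' >/dev/null
python3 -m inch '[[-0.9,-3.5,0,0,0,0],[-1.4,-5,0,0,0,0],[-1.4,-5,0,0,0,0],[-1.4,-5,0,0,0,0],[-1.4,-5,2.5,0,0,0],[-1.4,-5,4.5,0,0,0],[-1.4,-5,4.5,0,0,0],[-1.4,-5,4.5,0,0,0]]' >/dev/null
python3 go.py 0.5535 -0.102 0.059 178.3
python3 - <<'E'
from h import *
cv2.imwrite('pics/b9.png',crop(snapshot('scene'),170,160,130,100,4))
E
```

```text
t 28.3 pos [ 0.5529 -0.1003  0.0752] rpy [180.   -0.2 178.5] gw 0.0539 F [0.9 0.5 0.6] gf 26.8
row [-0.07 -0.17  1.62] [ 0.  -0.2  0.2] nrows 0.4
```

View pics/b9.png

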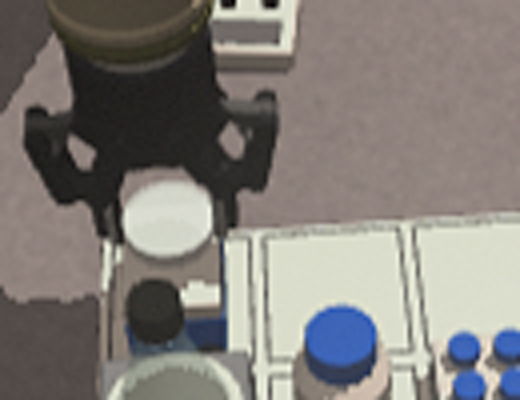

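The dish is level above the lid, at crop (167,218). I'll lower it slowly.

```bash
python3 -m inch '[[0,-0.1,0.6,0,0,0],[0,-0.1,1.1,0,0,0],[0,-0.1,1.4,0,0,0],[0,-0.1,1.5,0,0,0],[0,-0.1,1.5,0,0,0],[0,-0.1,1.5,0,0,0]]'
python3 -m inch '[[0,0,0.1,0,0,0],[0,0,0.1,0,0,0],[0,0,0.1,0,0,0],[0,0,0.1,0,0,0]]'
```

```text
time: 28.85
position: [0.5541, -0.1031, 0.0614]
tcp_rot: [-3.142, 0.0, 3.112]
wrist_force: [0.5, -0.7, -0.4]
grip_width: 0.0533
grip_force: 26.8
time: 29.18
position: [0.5541, -0.1031, 0.0604]
tcp_rot: [-3.142, 0.0, 3.112]
wrist_force: [-0.2, -0.2, -1.2]
grip_width: 0.0536
grip_force: 26.8
```

```bash
python3 -m inch '[[0,0,0.1,0,0,0],[0,0,0.1,0,0,0],[0,0,0.1,0,0,0],[0,0,0.1,0,0,0]]'
python3 -m inch '[[0,0,0.1,0,0,0],[0,0,0.1,0,0,0],[0,0,0.1,0,0,0],[0,0,0.1,0,0,0]]'
```

```text
time: 29.52
position: [0.554, -0.1031, 0.0593]
tcp_rot: [-3.142, -0.0, 3.112]
wrist_force: [0.8, -0.2, -0.3]
grip_width: 0.0536
grip_force: 26.8
time: 29.85
position: [0.5541, -0.1031, 0.0585]
tcp_rot: [-3.142, 0.0, 3.112]
wrist_force: [0.6, -1.1, 4.8]
grip_width: 0.0538
grip_force: 27.1
```

Contact at the expected height, so I'll release and back off.

```bash
python3 -m inch '[[0,0,0,0,0,0],[0,0,0,0,0,0],[0,0,0,0,0,0],[0,0,0,0,0,0],[0,0,0,0,0,0],[0,0,0,0,0,0],[0,0,0,0,0,0],[0,0,0,0,0,0]]' 1
python3 -m inch '[[0,0,-2,0,0,0],[0,0,-5,0,0,0],[0,0,-8,0,0,0],[0,0,-12,0,0,0],[0,0,-15,0,0,0],[0,0,-15,0,0,0]]' >/dev/null
python3 -m inch '[[4,12,0,0,0,0],[8,24,0,0,0,0],[8,24,0,0,0,0],[8,24,0,0,0,0],[8,24,0,0,0,0],[8,24,0,0,0,0],[8,24,0,0,0,0],[8,24,0,0,0,0],[8,24,0,0,0,0],[8,24,0,0,0,0],[8,24,0,0,0,0]]'
python3 - <<'E'
from h import *
t=snapshot('top');s=snapshot('scene')
cv2.imwrite('pics/b10.png',np.hstack([crop(t,210,95,125,110,3),crop(s,180,180,140,110,3)]))
E
```

```text
time: 30.52
position: [0.554, -0.103, 0.0583]
tcp_rot: [-3.142, 0.0, 3.112]
wrist_force: [-0.4, 0.0, 0.2]
grip_width: 0.0858
grip_force: 0.0
time: 31.93
position: [0.4815, 0.1375, 0.2081]
tcp_rot: [-3.141, -0.0, 3.11]
wrist_force: [0.3, -0.9, 0.0]
grip_width: 0.0856
grip_force: 0.0
```

View pics/b10.png

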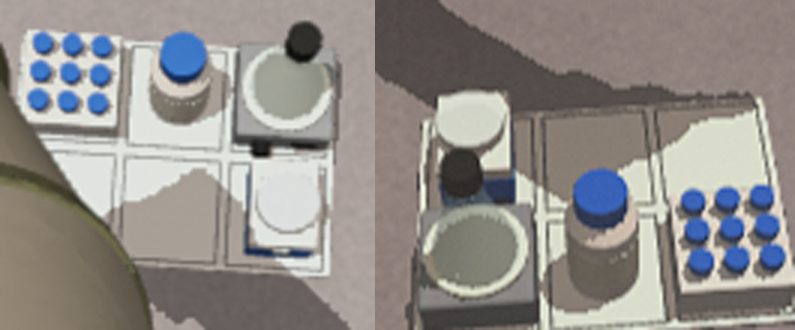

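The dish lies centred on the tip box's lid, at top crop (287,202). The bottle, flask and box all stand upright in their places, and the gripper is clear. I'll hand in the job.

```bash
python3 -m inch '[[0,0,0,0,0,0],[0,0,0,0,0,0],[0,0,0,0,0,0],[0,0,0,0,0,0]]' | head -1; python3 -c "
from cell import close_job
print(close_job())"
```

```text
time: 32.37
the job is handed in; nothing more can be done
None
```

I placed all four items on the deck in the required order and handed the job in at about 32 s of the 122 s allowed; the last pictures show each one upright and centred, but the judge's verdict was not shown to me.

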